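# Set the leg of a folded cook-book stand

### The job

Get the folded cook-book stand ready: first turn the orange wing of its lock collar anticlockwise all the way to the green locked marks. Then draw the spring-loaded leg out by the red knob of its cam lever until the white pointer stands in the middle of the red length mark, and, holding the leg at that mark, slide the cam lever fully closed, across the leg towards the wooden book rest; do not start closing it before the pointer is at the mark. Finish still gripping the knob with the leg held at its mark, because the clamp only bites once the stand is loaded; leave the other things on the worktop where they are.

Things in the scene. Friction and masses are not known exactly. Their poses are not given: they have to be found in the camera images.
- stand: Folded cook-book stand, flat, fixed: dark base 85 x 410 mm, wooden book rest (100 x 360, 30 high) on its +x side. Origin on the worktop under the leg's line; y along the leg (it draws out to +y), x across it to the book rest, z up. Collar axis at x 0, y -140 mm; guide rail and white-ticked scale at the +y end. Only the collar's bar and lever's knob rise above 52 mm.
- collar (a joint): Grey lock collar with an orange wing bar, turning about the vertical. Rad, growing anticlockwise from above; 0 unlocked, 1.2 its stop, where the bar's two ends point at the two green locked marks on the black seat. Starts at 0 to 0.35. Friction about 0.08 N m; stays where it is left.
- collar_bar (a point): Middle of the orange wing bar, on the collar's axis, 65 mm above the worktop. The bar is 50 mm long along this point's x axis, 12 mm thick along its y axis and stands from 52 to 79 mm above the worktop. The axes turn with the collar.
- leg: Sliding leg: steel tube, grey clamp block (52 mm across, 40 along, 46 high), white pointer on its -x side; carries the cam lever. Slides only along the stand's y, 170 mm of travel, starts fully in. A spring draws it back to -y with 2.4 N (in) to 3.4 N (out): it runs back if let go. Origin at worktop level under the block's middle, axes as the stand's.
- leg_pointer (a point): Tip of the white pointer on the leg, 18 mm above the worktop, 44 mm to the -x side of the leg's line; the pointer is 2.5 mm thick.
- cam_lever (a joint): Red cam lever on the clamp block: a plate with an upright round knob, sliding straight across the leg, along the stand's x. In m: 0 open (knob 15 mm to the -x side of the leg's line), 0.030 fully closed at its stop (knob 15 mm to the +x side, toward the book rest). Friction 2 N; stays where it is left on the leg. Starts open.
- lever_knob (a point): On the axis of the red knob, 70 mm above the worktop. The knob is round, 18 mm in diameter, upright, standing from 48 to 86 mm above the worktop. Axes parallel to the stand's.
- length_mark: Red length mark: a fixed band across the scale, 10 mm wide along the leg (y), 26 mm across (x), 4 mm thick. Origin in the middle of its underside, 10 mm above the worktop, axes as the stand's. The leg is at length when the pointer's tip has the same stand y as this origin; that takes 50 to 120 mm of travel.
- copper_mug: Copper mug, 68 x 98 x 72 mm, bystander at the left. Origin under its middle.
- kitchen_timer: Red and white kitchen timer, 63 mm wide, 47 mm high, bystander at the right. Origin under its middle.

How it is judged:
On the way, in this order (a step that is already met when the one before it is completed fails the run):
1. the collar is turned to its locked marks (value of joint collar above 1.08 rad), for 0.2 s.
2. the leg is held with its pointer at the red mark, the cam lever still open (y of leg_pointer in the frame of length_mark between -0.005 and 0.005 m and contact force between the fingers and leg above 1.5 N and value of joint cam_lever below 0.01 m), for 0.2 s.
3. the cam lever is fully closed with the leg still held at the mark (y of leg_pointer in the frame of length_mark between -0.005 and 0.005 m and contact force between the fingers and leg above 1.5 N and value of joint collar above 1.08 rad and value of joint cam_lever above 0.0265 m), for 0.2 s.
At the end, for the whole second after the job is handed in: Collar within 0.12 rad of its locked stop, pointer within 5 mm of the middle of the red mark, cam lever closed to within 3.5 mm of its stop, leg at rest, and the fingers still holding it by the knob (more than 1.5 N of contact) (all of step 3 and linear speed of leg below 0.01 m/s); the arm keeps its last pose, push and grip.
It fails at once if the cam lever is being closed (more than 12 mm) while the pointer is more than 9 mm from the middle of the mark (value of joint cam_lever above 0.012 m and not (y of leg_pointer in the frame of length_mark between -0.009 and 0.009 m)).
It fails at once if a bystander is pushed more than 30 mm from its place (distance of any of copper_mug, kitchen_timer from where it was at the start of the episode above 0.03 m).
It also fails if it takes over 48 s, if anything falls off the work surface, if the arm or the gripper's body presses on something with over 40 N, if the wrist force passes 120 N, or if a joint passes its speed limit or range.

### The arm

A 7-joint arm with a two-finger parallel gripper is mounted at the origin on a cart in front of the work surface, level with it; the furniture and walls round the work are solid. World frame = base frame: x ahead of the robot, y to its left, z up, the work surface at z = 0. Lengths are in m, angles in rad, forces in N, time in s.
With the tool pointing down it reaches from about 0.425 to 0.875 m from the base axis. Payload 4.7 kg.
Tool frame: the origin (TCP) lies between the finger pads; the fingertips stand 22 mm ahead of it and the grasp point (between the pads) lies 3 mm ahead of it; z points along the fingers, y is the line along which they close (so a half turn about z gives the same grasp; the last joint's range is limited). The gripper opens to 87 mm and grips with 3 to 60 N. Pads are 19 mm wide; open, the fingers measure 117 mm over their backs; the gripper's body (75 mm by 190 mm) begins 51 mm behind the grasp point.
Start: joints at [1.203, 0.321, -0.07, 1.45, 0.023, 1.371, -0.057], TCP at [0.242, -0.603, 0.245] pointing down, gripper open.
Joint ranges: [-2.86, 2.86], [-0.3, 2.09], [-1.38, 1.24], [0.06, 2.45], [-1.56, 4.7], [0.09, 2.05], [-2.69, 2.69]. Speed limits (rad/s): [2.57, 2.57, 3.14, 3.14, 3.14, 3.14, 3.14].

### API

Orientations are given as a rotation vector (axis times angle).
In Python, from bench import ctrl gives the robot as it stands. The module is installed in compiled form; this text tells all that it offers.
- The arm moves only by the tool send_rows, never from a script. Its argument "motion" is a list of rows, each an object with "claw": the opening, from -1 (shut) to 1 (fully open); "slide": the shift along the tool's x, y, z in mm, a list of three; "delta_rot": the turn, a rotation vector about the tool's x, y, z in rad, a list of three. In form: [{"claw": claw, "slide": [x, y, z], "delta_rot": [ax, ay, az]}, ...]. A call has 1 to 5 rows; each row is the pose to reach, as a shift and turn from the pose commanded when the call began, along the tool's axes at that moment; what a row does not reach only later rows make up. A row lasts 1/10 s, in which the tool goes at most 50 mm and 8.59 degrees, less where a joint would pass 70% of its speed; a pose out of reach is approached as far as the arm can. A call with a gripper value outside its range is refused whole. The fingers move at their own pace and stop on an object; "grip_force" is the grip in N (left out, the last holds). Time passes only in rows, so rows that repeat a pose let the fingers close. It gives the time, the measured TCP pose, the force, the opening and the grip force at its end, in the units of the state.
- ctrl.get_state(): the state, without advancing time (a new reading comes with each control period).
- ctrl.get_image(name): name is "scene" or "side" or "wrist"; returns a dict with "color" (480x640x3 uint8, blue, green, red), "fx", "fy", "cx", "cy" (pixels), "pose" (4x4, takes a point from camera to world coordinates). Camera axes: x right, y down, z forward; pixel columns grow to the right and rows downward; lengths in m; the calibration is good to about 2 mm. The wrist camera is an equidistant fisheye: a pixel r from the principal point sees the ray r / f radians off the axis. A picture is of the moment at which its call begins. There is no depth.
- ctrl.close_job(): hands the job in; it is judged then, once.
The state is a dict: "time": time; "joint_positions": joint angles; "qd": joint speeds; "joint_torque": joint torques, N m; "position": TCP position; "tool_rot": TCP orientation; "ft_force": force on the tool from outside, world axes, zero at the start; "torque": the same for the moment, N m; "grip_width": opening from 0.0 (shut) to 1.0 (fully open); "grip_force": force on a finger pad.
Only numpy, scipy, OpenCV 4.12 (cv2) and the standard library are available. Lean on these libraries where they do the work, as an engineer would, in place of code of your own. Each camera call takes 0.05 s, during which the arm holds its last target. There are 200 camera calls.

## Working session

There is one attempt and no reset: what is moved stays moved. The work goes in short steps, Python scripts to look and compute and a tool call to move; the robot and the scene stay as the last step left them, time stands still between calls to the robot, and variables do not carry over. Pictures are saved under pics/ and viewed, at most 10 in all, crops included, and the job is handed in when it is done.

Besides the shell and the picture viewer there is one more tool, called as a command line: name --argument value ..., lists and objects as JSON in quotes. send_rows: Moves the arm, as the interface text tells. Its arguments: {"type":"object","properties":{"motion":{"type":"array","items":{"type":"object","properties":{"claw":{"type":"number"},"slide":{"type":"array","items":{"type":"number"}},"delta_rot":{"type":"array","items":{"type":"number"}}}}},"grip_force":{"type":"number"}},"required":["motion"]}

```bash
mkdir -p pics
cat > h.py <<'E'
import numpy as np, cv2
from bench import ctrl
from scipy.spatial.transform import Rotation as R
def ray(im,u,v):
    P=np.array(im["pose"]); d=np.array([(u-im["cx"])/im["fx"],(v-im["cy"])/im["fy"],1.])
    return P[:3,3],P[:3,:3]@d
def onplane(im,u,v,z):
    o,d=ray(im,u,v); return o+d*(z-o[2])/d[2]
def proj(im,p):
    P=np.array(im["pose"]); c=P[:3,:3].T@(np.array(p)-P[:3,3]); return im["fx"]*c[0]/c[2]+im["cx"],im["fy"]*c[1]/c[2]+im["cy"]
def blobs(im,lo,hi,amin=20):
    hsv=cv2.cvtColor(im["color"],cv2.COLOR_BGR2HSV); m=cv2.inRange(hsv,lo,hi)
    n,l,s,c=cv2.connectedComponentsWithStats(m)
    return m,l,[(i,s[i].tolist(),c[i].round(1).tolist()) for i in range(1,n) if s[i][4]>=amin]
E
python3 - <<'E'
from h import *
s=ctrl.get_state(); print(s)
for n in("scene","side"):
    im=ctrl.get_image(n); cv2.imwrite(f"pics/{n}0.png",im["color"]); print(n,im["fx"],np.array(im["pose"]).round(3).tolist())
E
```

```text
{'time': 0.0, 'joint_positions': array([ 1.20309015,  0.32178357, -0.07009635,  1.45167418,  0.02261418,
        1.37078425, -0.05693362]), 'qd': array([-4.04338082e-04, -1.23681299e-04, -1.02073518e-03, -2.72272852e-03,
       -6.73168923e-05, -7.47542162e-04, -1.94342631e-03]), 'joint_torque': array([ 1.45265824e-05, -4.91295648e+01, -4.04059617e-01, -3.12526917e+01,
       -6.40310207e-02,  4.35569545e-02,  1.50228575e-04]), 'position': array([ 0.24195695, -0.60274136,  0.24348758]), 'tool_rot': array([-3.08274509e+00, -5.95777756e-01,  7.21092319e-04]), 'ft_force': array([ 0.05112695, -0.16132446,  0.01335174]), 'torque': array([-0.03646519, -0.04142323, -0.00936069]), 'grip_force': 0.0, 'grip_width': 1.00215399601911}
scene 447.2354979084811 [[-0.882, -0.32, 0.345, 0.071], [-0.47, 0.584, -0.662, 0.821], [0.011, -0.746, -0.666, 0.884], [0.0, 0.0, 0.0, 1.0]]
side 469.5880337542252 [[0.937, -0.146, 0.318, 0.062], [-0.35, -0.347, 0.87, -1.233], [-0.017, -0.926, -0.377, 0.616], [0.0, 0.0, 0.0, 1.0]]
```

View pics/scene0.png

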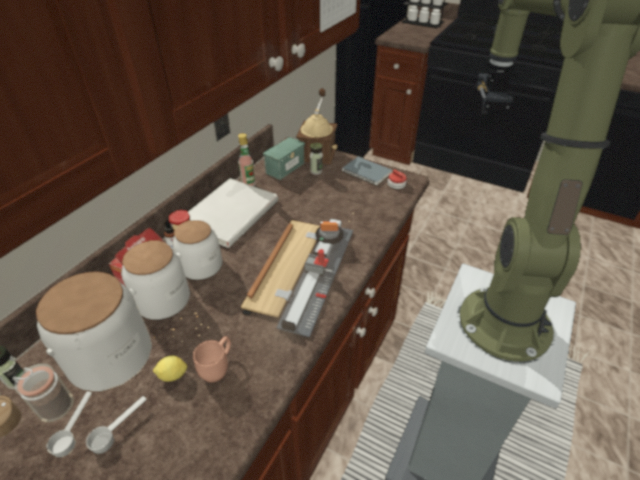

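View pics/side0.png

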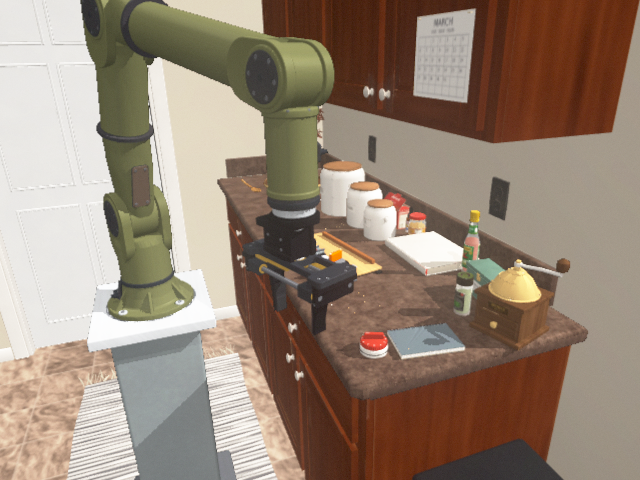

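The scene view shows the stand: collar at about (330,230), red knob (321,257), red mark (320,295), with +y pointing to lower left. In the side view the arm hides most of the stand. I'll zoom in on the scene view.

Run:
```python
from h import *
im=ctrl.get_image("scene"); c=im["color"][210:345,235:365]
cv2.imwrite("pics/c1.png",cv2.resize(c,None,fx=4.4,fy=4.4,interpolation=cv2.INTER_CUBIC))
for nm,lo,hi in(("red",(0,150,80),(6,255,255)),("red2",(174,150,80),(180,255,255)),("orange",(7,170,120),(18,255,255)),("green",(45,90,60),(80,255,255))):
    m,l,b=blobs(im,lo,hi,6)
    for i,s,ct in b:
        if 230<ct[0]<370 and 200<ct[1]<350: print(nm,s,ct,[onplane(im,*ct,z)[:2].round(3).tolist() for z in(.012,.065)])
```

```text
red [316, 251, 11, 14, 63] [320.7, 259.0] [[0.503, 0.029], [0.477, 0.077]]
red [318, 295, 7, 2, 7] [321.0, 295.6] [[0.437, 0.148], [0.415, 0.189]]
```

View pics/c1.png

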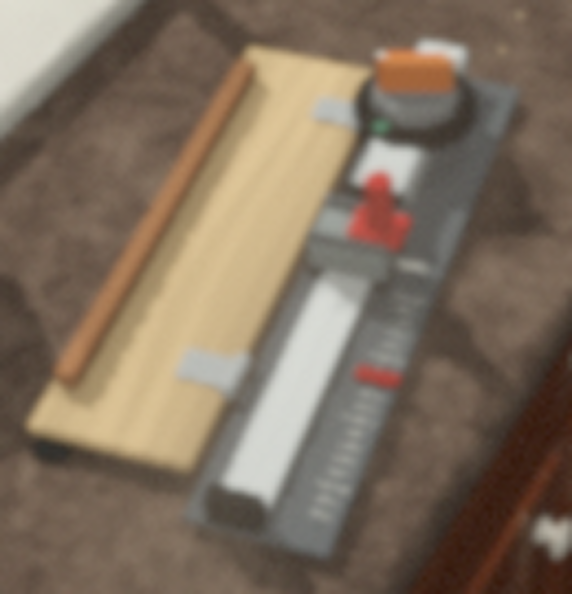

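The zoom shows the orange bar near crop (416,72), red knob top at (378,180), pointer at (412,266), red mark at (378,377), and base corners at (515,90), (330,560), (190,520).

Run:
```python
from h import *
im=ctrl.get_image("scene")
f=lambda u,v,z:onplane(im,235+u/4.4,210+v/4.4,z).round(4)
for n,u,v,z in(("bar",416,72,.066),("knobtop",378,182,.084),("pointer",428,270,.018),("mark",378,377,.014),("cornA",515,90,.01),("cornB",330,560,.01),("cornC",190,520,.01),("bookend1",250,50,.03),("bookend2",35,425,.03)): print(n,f(u,v,z))
a,b=f(515,90,.01),f(330,560,.01); d=(b-a); print(np.linalg.norm(d),np.degrees(np.arctan2(d[1],d[0])))
s=ctrl.get_state(); w=ctrl.get_image("wrist"); T=R.from_rotvec(s["tool_rot"]).as_matrix(); print(T.round(3)); P=np.array(w["pose"]); print(T.T@P[:3,:3], T.T@(P[:3,3]-s["position"]),w["fx"],w["cx"],w["cy"])
```

```text
bar [ 0.5186 -0.0517  0.066 ]
knobtop [0.4808 0.0689 0.084 ]
pointer [0.4497 0.0615 0.018 ]
mark [0.4366 0.1495 0.014 ]
cornA [ 0.4806 -0.1272  0.01  ]
cornB [0.3986 0.2729 0.01  ]
cornC [0.479  0.2864 0.01  ]
bookend1 [ 0.6489 -0.0561  0.03  ]
bookend2 [0.5811 0.2847 0.03  ]
0.40841646636735895 101.5823089178126
[[ 0.928  0.373 -0.001]
 [ 0.373 -0.928  0.001]
 [-0.    -0.001 -1.   ]]
[[-1.27586964e-03 -9.61436667e-01 -2.75023467e-01]
 [ 9.99999126e-01 -1.32193222e-03 -1.78691087e-05]
 [-3.46382364e-04 -2.75023249e-01  9.61437514e-01]] [ 0.07582577  0.00049399 -0.13898201] 371.64829954431775 315.9040486963368 233.21051577069684
```

Base length measures 408 mm against the given 410, so stand y points at about 101.6°. Pointer and knob offsets also fit. Next, move above the collar.

send_rows --motion '[{"claw":1,"slide":[30,-26,0],"delta_rot":[0,0,0]},{"claw":1,"slide":[67,-59,0],"delta_rot":[0,0,0]},{"claw":1,"slide":[104,-92,0],"delta_rot":[0,0,0]},{"claw":1,"slide":[141,-125,0],"delta_rot":[0,0,0]},{"claw":1,"slide":[178,-158,0],"delta_rot":[0,0,0]}]' --grip_force 30

```text
time: 0.75
position: [0.3491, -0.3883, 0.2446]
tool_rot: [3.084, 0.596, 0.0]
ft_force: [1.1, -0.2, -0.5]
grip_width: 1.001
grip_force: 0.0
```

send_rows --motion '[{"claw":1,"slide":[37,-33,0],"delta_rot":[0,0,0]},{"claw":1,"slide":[74,-66,0],"delta_rot":[0,0,0]},{"claw":1,"slide":[111,-99,0],"delta_rot":[0,0,0]},{"claw":1,"slide":[148,-132,0],"delta_rot":[0,0,0]},{"claw":1,"slide":[180,-160,0],"delta_rot":[0,0,0]}]'

```text
time: 1.25
position: [0.4567, -0.1719, 0.2448]
tool_rot: [3.084, 0.598, 0.001]
ft_force: [0.5, -0.2, 0.3]
grip_width: 0.998
grip_force: 0.0
```

send_rows --motion '[{"claw":1,"slide":[37,-33,0],"delta_rot":[0,0,-0.04]},{"claw":1,"slide":[74,-66,0],"delta_rot":[0,0,-0.08]},{"claw":1,"slide":[100,-86,0],"delta_rot":[0,0,-0.11]},{"claw":1,"slide":[105,-90,0],"delta_rot":[0,0,-0.11]},{"claw":1,"slide":[105,-90,0],"delta_rot":[0,0,-0.11]}]'

```text
time: 1.75
position: [0.52, -0.0509, 0.2444]
tool_rot: [-3.046, -0.769, 0.0]
ft_force: [0.1, -0.5, 0.1]
grip_width: 1.0
grip_force: 0.0
```

```bash
cat >> h.py <<'E'
def wray(im,u,v):
    P=np.array(im["pose"]); x,y=(u-im["cx"])/im["fx"],(v-im["cy"])/im["fy"]; r=np.hypot(x,y)+1e-9
    return P[:3,3],P[:3,:3]@np.array([np.sin(r)*x/r,np.sin(r)*y/r,np.cos(r)])
def wplane(im,u,v,z):
    o,d=wray(im,u,v); return o+d*(z-o[2])/d[2]
E
python3 - <<'E'
from h import *
w=ctrl.get_image("wrist"); cv2.imwrite("pics/w1.png",w["color"])
for nm,lo,hi in(("red",(0,150,80),(6,255,255)),("orange",(7,170,120),(18,255,255)),("green",(45,90,60),(80,255,255))):
    m,l,b=blobs(w,lo,hi,40)
    for i,s,ct in b:
        r=cv2.minAreaRect(np.argwhere(l==i)[:,::-1].astype(np.float32)); bx=cv2.boxPoints(r)
        print(nm,s,ct,r,[wplane(w,*p,.079)[:2].round(4).tolist() for p in bx], wplane(w,*ct,.079).round(4),wplane(w,*ct,.014).round(4))
E
```

```text
red [165, 169, 40, 40, 1062] [185.4, 189.3] ((183.70785522460938, 188.43258666992188), (34.85322570800781, 38.00125503540039), 12.994616508483887) [[0.4705, 0.0759], [0.5042, 0.0817], [0.5118, 0.0507], [0.4789, 0.0442]] [0.4916 0.0611 0.079 ] [0.4713 0.0774 0.014 ]
red [117, 175, 12, 24, 182] [122.8, 186.3] ((122.61351013183594, 186.2810821533203), (8.369991302490234, 23.030473709106445), 8.972626686096191) [[0.4541, 0.1209], [0.4754, 0.1252], [0.4781, 0.1167], [0.457, 0.1123]] [0.4663 0.1185 0.079 ] [0.4405 0.1472 0.014 ]
orange [101, 22, 276, 76, 3444] [243.2, 54.9] ((239.57666015625, 55.02771759033203), (281.6387939453125, 19.624515533447266), 13.535857200622559) [[0.5855, 0.2065], [0.6035, 0.2118], [0.6493, -0.0398], [0.6333, -0.0442]] [0.6152 0.0669 0.079 ] [0.6213 0.0845 0.014 ]
orange [310, 187, 14, 60, 650] [316.8, 217.9] ((316.5, 216.5), (59.0, 13.0), 90.0) [[0.5429, -0.0336], [0.548, -0.0431], [0.503, -0.0675], [0.4977, -0.0577]] [ 0.5224 -0.051   0.079 ] [ 0.5086 -0.0586  0.014 ]
green [282, 182, 11, 11, 75] [286.8, 187.1] ((286.8000183105469, 187.10000610351562), (10.200000762939453, 7.200000286102295), 36.869895935058594) [[0.5315, -0.012], [0.5375, -0.013], [0.5361, -0.0213], [0.5301, -0.0204]] [ 0.5338 -0.0167  0.079 ] [ 0.5225 -0.0169  0.014 ]
green [340, 228, 11, 11, 67] [345.5, 233.1] ((345.57318115234375, 233.15855407714844), (8.901905059814453, 7.340167045593262), 38.65980911254883) [[0.5199, -0.0747], [0.5261, -0.0757], [0.5247, -0.0833], [0.5184, -0.0824]] [ 0.5223 -0.0789  0.079 ] [ 0.5085 -0.0925  0.014 ]
```

View pics/w1.png

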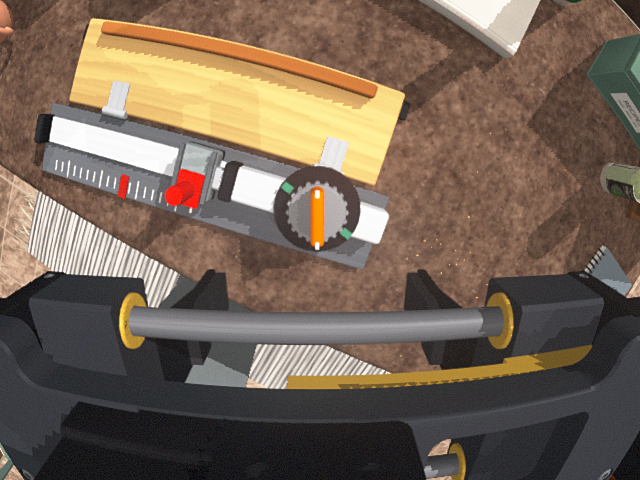

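The wrist view shows the bar at (317,217), pointing at 28° in the world, centred at about (0.521, -0.051). Green marks are at (287,187) and (345,233), the knob at about (180,193) and the red mark at (123,186). The tool's x axis is at 28.3°, already aligned and centred, so I'll descend and grip.

send_rows --motion '[{"claw":0.2,"slide":[1,0,40],"delta_rot":[0,0,0]},{"claw":0.2,"slide":[1,0,85],"delta_rot":[0,0,0]},{"claw":0.2,"slide":[1,0,130],"delta_rot":[0,0,0]},{"claw":0.2,"slide":[1,0,160],"delta_rot":[0,0,0]},{"claw":0.2,"slide":[1,0,167],"delta_rot":[0,0,0]}]'

```text
time: 2.3
position: [0.517, -0.0539, 0.0738]
tool_rot: [-3.046, -0.759, 0.011]
ft_force: [-0.4, 0.3, 0.3]
grip_width: 0.647
grip_force: 0.0
```

send_rows --motion '[{"claw":0.2,"slide":[0,0,0],"delta_rot":[0,0,0]},{"claw":-1,"slide":[0,0,0],"delta_rot":[0,0,0]},{"claw":-1,"slide":[0,0,0],"delta_rot":[0,0,0]},{"claw":-1,"slide":[0,0,0],"delta_rot":[0,0,0]},{"claw":-1,"slide":[0,0,0],"delta_rot":[0,0,0]}]'

```text
time: 2.8
position: [0.5214, -0.0518, 0.0786]
tool_rot: [3.046, 0.764, 0.002]
ft_force: [-0.0, 0.2, 0.4]
grip_width: 0.324
grip_force: 0.0
```

send_rows --motion '[{"claw":-1,"slide":[0,0,0],"delta_rot":[0,0,0]},{"claw":-1,"slide":[0,0,0],"delta_rot":[0,0,0]},{"claw":-1,"slide":[0,0,0],"delta_rot":[0,0,0]},{"claw":-1,"slide":[0,0,0],"delta_rot":[0,0,0]}]'

```text
time: 3.2
position: [0.5207, -0.0514, 0.0777]
tool_rot: [-3.047, -0.765, 0.0]
ft_force: [-1.0, 0.4, 3.0]
grip_width: 0.136
grip_force: 30.0
```

The opening is 11.8 mm, so the bar is gripped. Now turn it.

send_rows --motion '[{"claw":-1,"slide":[0,0,0],"delta_rot":[0,0,-0.09]},{"claw":-1,"slide":[0,0,0],"delta_rot":[0,0,-0.18]},{"claw":-1,"slide":[0,0,0],"delta_rot":[0,0,-0.27]},{"claw":-1,"slide":[0,0,0],"delta_rot":[0,0,-0.36]},{"claw":-1,"slide":[0,0,0],"delta_rot":[0,0,-0.45]}]'

```text
time: 3.7
position: [0.5205, -0.0512, 0.0777]
tool_rot: [-2.797, -1.43, 0.001]
ft_force: [-1.2, 0.8, 3.8]
grip_width: 0.134
grip_force: 30.0
```

send_rows --motion '[{"claw":-1,"slide":[0,0,0],"delta_rot":[0,0,-0.1]},{"claw":-1,"slide":[0,0,0],"delta_rot":[0,0,-0.2]},{"claw":-1,"slide":[0,0,0],"delta_rot":[0,0,-0.3]},{"claw":-1,"slide":[0,0,0],"delta_rot":[0,0,-0.4]},{"claw":-1,"slide":[0,0,0],"delta_rot":[0,0,-0.45]}]'

```text
time: 4.2
position: [0.5204, -0.0511, 0.0777]
tool_rot: [-2.407, -2.017, 0.001]
ft_force: [-2.3, 0.4, 4.1]
grip_width: 0.135
grip_force: 30.0
```

send_rows --motion '[{"claw":-1,"slide":[0,0,0],"delta_rot":[0,0,-0.03]},{"claw":-1,"slide":[0,0,0],"delta_rot":[0,0,-0.05]},{"claw":-1,"slide":[0,0,0],"delta_rot":[0,0,-0.05]},{"claw":-1,"slide":[0,0,0],"delta_rot":[0,0,-0.05]}]'

```text
time: 4.6
position: [0.5204, -0.0512, 0.0777]
tool_rot: [-2.361, -2.071, 0.0]
ft_force: [-3.7, 1.9, 5.5]
grip_width: 0.137
grip_force: 30.0
```

Run:
```python
from h import *
s=ctrl.get_state();print(s["torque"],s["ft_force"],s["joint_positions"].round(2)); x=R.from_rotvec(s["tool_rot"]).as_matrix()[:,0]; print(np.degrees(np.arctan2(x[1],x[0])))
```

```text
[ 0.47734095  0.64219632 -0.6589232 ] [-3.74798798  1.92177524  5.50067502] [ 0.69  0.28 -0.71  1.93  0.21  1.01 -0.25]
82.50016548645951
```

The resisting moment is now 0.66 N m at 82.5°, well above the 0.08 friction, so the collar is at its stop. Release and lift.

send_rows --motion '[{"claw":0,"slide":[0,0,0],"delta_rot":[0,0,0]},{"claw":0,"slide":[0,0,0],"delta_rot":[0,0,0]},{"claw":0,"slide":[0,0,-15],"delta_rot":[0,0,0]},{"claw":0,"slide":[0,0,-60],"delta_rot":[0,0,0]},{"claw":1,"slide":[0,0,-100],"delta_rot":[0,0,0]}]'

```text
time: 5.1
position: [0.5206, -0.0515, 0.1794]
tool_rot: [-2.359, -2.074, -0.0]
ft_force: [0.8, -0.4, -0.6]
grip_width: 0.507
grip_force: 0.0
```

Run:
```python
from h import *
w=ctrl.get_image("wrist"); sc=ctrl.get_image("scene");sd=ctrl.get_image("side"); s=ctrl.get_state()
print(s["position"],s["tool_rot"],s["grip_width"])
a=cv2.resize(sd["color"][150:330,200:440],None,fx=1.6,fy=1.6)
cv2.imwrite("pics/m2.png",np.vstack([w["color"][:300],np.pad(a,((0,0),(0,640-a.shape[1]),(0,0)))]))
m,l,b=blobs(w,(0,150,80),(6,255,255),40); 
for i,st,ct in b: print("red",st,ct,wplane(w,*ct,.014).round(4))
m,l,b=blobs(w,(7,170,120),(18,255,255),100)
for i,st,ct in b: 
    r=cv2.minAreaRect(np.argwhere(l==i)[:,::-1].astype(np.float32)); print("or",st,ct,[wplane(w,*p,.079)[:2].round(4).tolist() for p in cv2.boxPoints(r)])
```

```text
[ 0.52316025 -0.05186755  0.18148171] [2.35498306 2.06937323 0.00591184] 0.639364245896779
red [176, 0, 31, 18, 289] [190.4, 7.7] [0.44  0.147 0.014]
red [217, 57, 53, 47, 1638] [241.8, 78.9] [0.4767 0.0738 0.014 ]
or [397, 0, 73, 202, 2817] [435.8, 97.0] [[0.5949, 0.105], [0.6071, 0.1084], [0.6347, -0.0333], [0.6216, -0.0355]]
or [306, 201, 20, 74, 1097] [315.5, 238.3] [[0.5109, -0.0728], [0.5204, -0.0223], [0.5312, -0.0243], [0.5223, -0.075]]
```

View pics/m2.png

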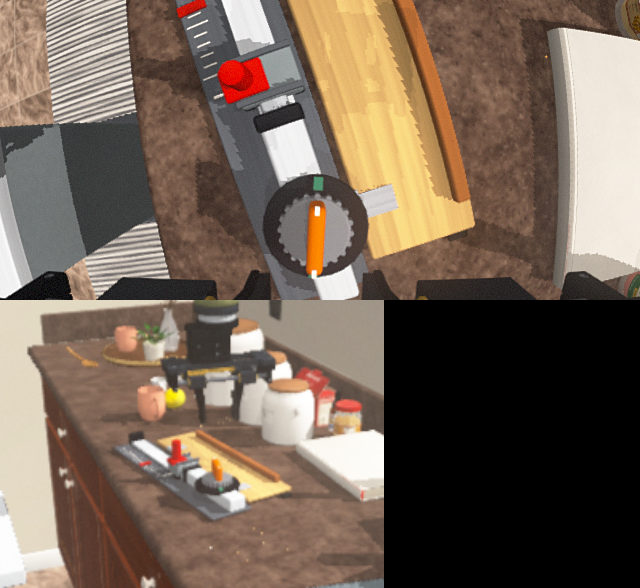

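The collar's bar (315,238) points at the green mark (318,183). The knob top is at (233,72), the pointer near (219,96) and the red mark at (190,8).

Run:
```python
from h import *
w=ctrl.get_image("wrist"); s=ctrl.get_state()
y=np.array([-.201,.98,0]);x=np.array([.98,.201,0])
print(s["position"])
P={"knobtop":wplane(w,233,72,.086),"pointer":wplane(w,217,97,.018),"pinter2":wplane(w,222,95,.018)}
c=w["color"]; cv2.imwrite("pics/z3.png",cv2.resize(c[0:130,150:300],None,fx=4,fy=4,interpolation=cv2.INTER_CUBIC))
P["mark"]=wplane(w,190.4,7.7,.014)
for k,p in P.items(): print(k,p.round(4),"y",(p@y).round(4),"x",(p@x).round(4))
```

```text
[ 0.52164197 -0.05193814  0.17933238]
knobtop [0.4875 0.067  0.086 ] y -0.0324 x 0.4913
pointer [0.4585 0.0615 0.018 ] y -0.0319 x 0.4617
pinter2 [0.4629 0.0624 0.018 ] y -0.0319 x 0.4661
mark [0.4436 0.1465 0.014 ] y 0.0545 x 0.4642
```

View pics/z3.png

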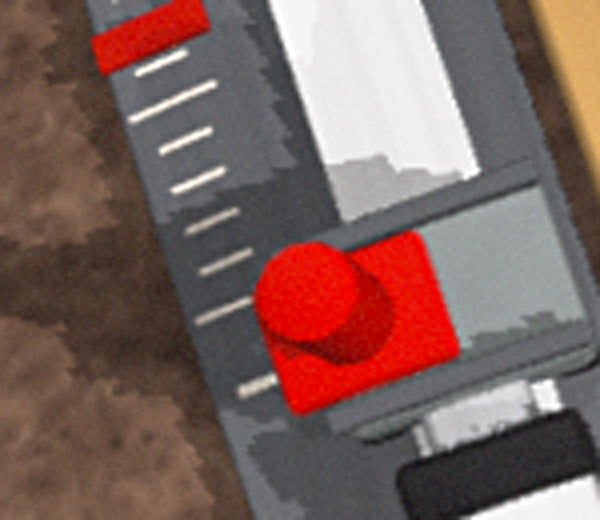

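send_rows --motion '[{"claw":1,"slide":[30,-14,0],"delta_rot":[0,0,-0.09]},{"claw":1,"slide":[70,-33,0],"delta_rot":[0,0,-0.2]},{"claw":1,"slide":[105,-50,0],"delta_rot":[0,0,-0.3]},{"claw":1,"slide":[112,-53,0],"delta_rot":[0,0,-0.334]},{"claw":1,"slide":[112,-53,0],"delta_rot":[0,0,-0.334]}]'

```text
time: 5.8
position: [0.4815, 0.0675, 0.1768]
tool_rot: [-1.978, -2.44, 0.002]
ft_force: [0.3, -1.3, -0.1]
grip_width: 0.992
grip_force: 0.0
```

Run:
```python
from h import *
for _ in range(3): w=ctrl.get_image("wrist")
s=ctrl.get_state()
T=R.from_rotvec(s["tool_rot"]).as_matrix(); print(s["position"],np.degrees(np.arctan2(T[1,0],T[0,0])))
m,l,b=blobs(w,(0,150,80),(6,255,255),40)
cv2.imwrite("pics/w4.png",w["color"])
for i,st,ct in b: print("red",st,ct,wplane(w,*ct,.014).round(4),wplane(w,*ct,.086).round(4))
```

```text
[0.48271395 0.06444343 0.17699359] 101.55999209401544
red [268, 105, 32, 13, 370] [283.5, 110.7] [0.4393 0.1483 0.014 ] [0.4461 0.1459 0.086 ]
red [294, 208, 45, 46, 1660] [316.2, 228.2] [0.4845 0.0578 0.014 ] [0.4806 0.0771 0.086 ]
```

View pics/w4.png

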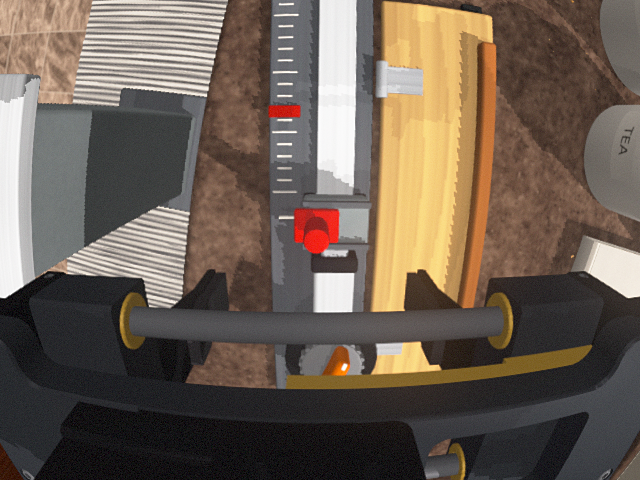

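The view shows the stand's y axis exactly vertical. Knob top is at (316,241), pointer at (286,217) and mark at (284.5,111).

```bash
cat >> h.py <<'E'
Y=np.array([-.2005,.9797,0]);X=np.array([.9797,.2005,0])
def pt_mark(w):
    # pointer: bright pixels left of lever near its row; mark: red blob with widest, topmost
    m,l,b=blobs(w,(0,150,80),(6,255,255),40); b=sorted(b,key=lambda t:t[2][1]); return b
E
python3 - <<'E'
from h import *
w=ctrl.get_image("wrist"); s=ctrl.get_state(); c=w["color"]
g=c[205:228,276:300].min(2); print(g[:,4:20:3].tolist())
for k,u,v,z in(("knob",316,241,.086),("ptr",286,217,.018),("mark",284.5,111,.014)):
    p=wplane(w,u,v,z); print(k,p.round(4),"rel tcp y,x",((p-s["position"])@Y).round(4),((p-s["position"])@X).round(4))
print(s["position"],s["joint_positions"].round(2))
E
```

```text
[[87, 85, 84, 85, 83, 87], [89, 85, 84, 81, 86, 86], [89, 79, 84, 77, 80, 75], [85, 79, 79, 74, 79, 49], [82, 76, 76, 74, 79, 29], [87, 84, 74, 76, 79, 33], [87, 85, 86, 78, 79, 23], [84, 81, 80, 87, 85, 27], [83, 76, 81, 81, 85, 28], [92, 81, 80, 81, 89, 22], [149, 148, 143, 147, 134, 29], [200, 191, 189, 190, 190, 22], [199, 195, 199, 195, 210, 16], [163, 165, 168, 165, 204, 16], [89, 86, 90, 94, 99, 25], [79, 81, 76, 78, 82, 21], [91, 83, 85, 85, 85, 31], [108, 104, 83, 83, 82, 12], [113, 114, 90, 83, 87, 27], [105, 106, 93, 86, 88, 22], [82, 87, 101, 85, 83, 26], [84, 81, 82, 82, 86, 24], [86, 87, 85, 84, 87, 17]]
knob [0.4824 0.0683 0.086 ] rel tcp y,x 0.0039 0.0003
ptr [0.4581 0.063  0.018 ] rel tcp y,x 0.0036 -0.0245
mark [0.4404 0.1479 0.014 ] rel tcp y,x 0.0903 -0.0248
[0.48280624 0.06443397 0.17709644] [ 0.65  0.07 -0.86  1.91  0.06  1.19 -0.03]
```

send_rows --motion '[{"claw":0.2,"slide":[4,0,15],"delta_rot":[0,0,0]},{"claw":0.2,"slide":[4,0,45],"delta_rot":[0,0,0]},{"claw":0.2,"slide":[4,0,75],"delta_rot":[0,0,0]},{"claw":0.2,"slide":[4,0,95],"delta_rot":[0,0,0]},{"claw":0.2,"slide":[4,0,100],"delta_rot":[0,0,0]}]' --grip_force 40

```text
time: 6.5
position: [0.4793, 0.0696, 0.0742]
tool_rot: [-1.98, -2.432, 0.005]
ft_force: [-0.3, -0.4, -0.3]
grip_width: 0.651
grip_force: 0.0
```

send_rows --motion '[{"claw":0.2,"slide":[0,0,0],"delta_rot":[0,0,0]},{"claw":-1,"slide":[0,0,0],"delta_rot":[0,0,0]},{"claw":-1,"slide":[0,0,0],"delta_rot":[0,0,0]},{"claw":-1,"slide":[0,0,0],"delta_rot":[0,0,0]},{"claw":-1,"slide":[0,0,0],"delta_rot":[0,0,0]}]'

```text
time: 7.0
position: [0.4822, 0.0701, 0.0782]
tool_rot: [1.982, 2.436, 0.001]
ft_force: [-0.4, 0.1, 0.5]
grip_width: 0.323
grip_force: 0.0
```

send_rows --motion '[{"claw":-1,"slide":[0,0,0],"delta_rot":[0,0,0]},{"claw":-1,"slide":[0,0,0],"delta_rot":[0,0,0]},{"claw":-1,"slide":[0,0,0],"delta_rot":[0,0,0]}]'

```text
time: 7.3
position: [0.4818, 0.0701, 0.0778]
tool_rot: [1.982, 2.437, -0.0]
ft_force: [-2.2, -1.3, 3.2]
grip_width: 0.194
grip_force: 40.0
```

Run:
```python
from h import *
w=ctrl.get_image("wrist"); cv2.imwrite("pics/w5.png",w["color"]); s=ctrl.get_state(); print(s["position"],s["grip_width"],s["ft_force"],s["grip_force"])
for i,st,ct in blobs(w,(0,150,80),(6,255,255),40)[2]: print(st,ct,wplane(w,*ct,.014).round(4))
```

```text
[0.48182601 0.07009172 0.07780893] 0.19878347614235908 [-1.0963337  -0.66376841  4.15074663] 40.00097332522273
[245, 103, 47, 18, 814] [268.1, 111.6] [0.4398 0.1483 0.014 ]
[283, 260, 67, 52, 1984] [316.0, 282.5] [0.4851 0.0569 0.014 ]
```

The opening is 17 mm, so the knob is gripped. Draw the leg out.

send_rows --motion '[{"claw":-1,"slide":[10,0,0],"delta_rot":[0,0,0]},{"claw":-1,"slide":[25,0,0],"delta_rot":[0,0,0]},{"claw":-1,"slide":[40,0,0],"delta_rot":[0,0,0]},{"claw":-1,"slide":[55,0,0],"delta_rot":[0,0,0]},{"claw":-1,"slide":[65,0,0],"delta_rot":[0,0,0]}]'

```text
time: 7.85
position: [0.4692, 0.1346, 0.0778]
tool_rot: [1.98, 2.436, 0.002]
ft_force: [2.3, -3.6, 2.6]
grip_width: 0.194
grip_force: 40.0
```

send_rows --motion '[{"claw":-1,"slide":[8,0,0],"delta_rot":[0,0,0]},{"claw":-1,"slide":[16,0,0],"delta_rot":[0,0,0]},{"claw":-1,"slide":[22,0,0],"delta_rot":[0,0,0]},{"claw":-1,"slide":[22,0,0],"delta_rot":[0,0,0]}]'

```text
time: 8.25
position: [0.4647, 0.1565, 0.0778]
tool_rot: [1.981, 2.438, 0.003]
ft_force: [5.1, -1.5, 1.3]
grip_width: 0.195
grip_force: 40.0
```

Run:
```python
from h import *
w=ctrl.get_image("wrist"); s=ctrl.get_state(); print(s["position"],s["grip_width"],s["ft_force"],s["grip_force"],s["time"])
for i,st,ct in blobs(w,(0,150,80),(6,255,255),40)[2]: print(st,ct,wplane(w,*ct,.014).round(4))
sc=ctrl.get_image("scene")
a=cv2.resize(w["color"][190:310,220:370],None,fx=4,fy=4,interpolation=cv2.INTER_CUBIC)
cv2.imwrite("pics/z6.png",a); cv2.imwrite("pics/s6.png",cv2.resize(sc["color"][240:345,255:385],None,fx=5,fy=5,interpolation=cv2.INTER_CUBIC))
```

```text
[0.46475894 0.15599815 0.07781826] 0.1960055273433724 [ 5.11752334 -2.05432774  2.10866614] 40.00035578850657 8.3
[249, 256, 102, 56, 2483] [306.9, 279.1] [0.4623 0.1445 0.014 ]
```

View pics/z6.png

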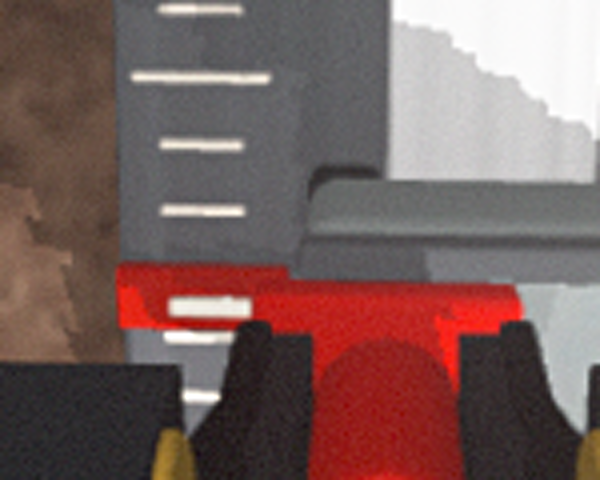

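Pointer is at crop (210,307), lying over the red mark, which spans rows 264–328. Now compute the offset including parallax.

Run:
```python
from h import *
w=ctrl.get_image("wrist"); s=ctrl.get_state()
c=w["color"]; col=c[250:276,253:258].mean(1).round(); print([(250+i,x.astype(int).tolist()) for i,x in enumerate(col)])
q=lambda u,v,z: round(float((wplane(w,u,v,z)-s["position"])@Y)*1000,2)
f=lambda u,v,z:q(220+u/4,190+v/4,z)
print("ptr",f(210,298,.018),f(210,317,.018),f(210,307,.018),"mark +y edge",f(145,264,.010),f(145,264,.014),"-y edge",f(145,328,.014),f(145,328,.010))
print(np.array(w["pose"])[:3,3]-s["position"])
```

```text
[(250, [98, 94, 97]), (251, [97, 94, 95]), (252, [91, 89, 87]), (253, [89, 87, 89]), (254, [42, 45, 122]), (255, [25, 31, 145]), (256, [31, 38, 163]), (257, [30, 39, 169]), (258, [31, 38, 167]), (259, [34, 39, 169]), (260, [31, 39, 171]), (261, [31, 39, 170]), (262, [33, 40, 169]), (263, [31, 37, 171]), (264, [31, 42, 201]), (265, [25, 40, 213]), (266, [31, 42, 215]), (267, [25, 40, 214]), (268, [28, 40, 223]), (269, [20, 37, 232]), (270, [72, 73, 219]), (271, [135, 128, 126]), (272, [130, 126, 120]), (273, [130, 127, 126]), (274, [129, 126, 126]), (275, [128, 125, 124])]
ptr -0.51 -3.45 -1.9 mark +y edge 1.77 3.18 -y edge -6.89 -8.5
[-0.01498232  0.07358251  0.1390035 ]
```

View pics/s6.png

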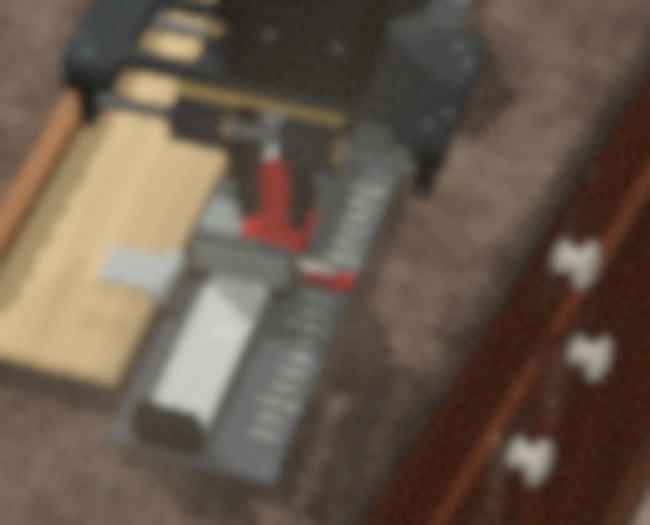

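Allowing for parallax, the pointer is within about 1 mm of the mark's middle, and it has already been held there. Now close the lever along tool +y, which is stand +x.

send_rows --motion '[{"claw":-1,"slide":[0,4,0],"delta_rot":[0,0,0]},{"claw":-1,"slide":[0,10,0],"delta_rot":[0,0,0]},{"claw":-1,"slide":[0,16,0],"delta_rot":[0,0,0]},{"claw":-1,"slide":[0,22,0],"delta_rot":[0,0,0]},{"claw":-1,"slide":[0,27,0],"delta_rot":[0,0,0]}]'

```text
time: 8.9
position: [0.4897, 0.1603, 0.0778]
tool_rot: [-1.982, -2.436, 0.005]
ft_force: [-1.4, -3.8, 9.3]
grip_width: 0.195
grip_force: 40.0
```

send_rows --motion '[{"claw":-1,"slide":[0,3,0],"delta_rot":[0,0,0]},{"claw":-1,"slide":[0,5,0],"delta_rot":[0,0,0]},{"claw":-1,"slide":[0,5,0],"delta_rot":[0,0,0]},{"claw":-1,"slide":[0,5,0],"delta_rot":[0,0,0]},{"claw":-1,"slide":[0,5,0],"delta_rot":[0,0,0]}]'

```text
time: 9.4
position: [0.4945, 0.1613, 0.0778]
tool_rot: [-1.983, -2.436, 0.004]
ft_force: [-1.0, -3.1, 8.0]
grip_width: 0.193
grip_force: 40.0
```

Run:
```python
from h import *
w=ctrl.get_image("wrist"); s=ctrl.get_state(); print(s["position"],(s["position"]-np.array([.46476,.156,0]))@X,(s["position"]-np.array([.46476,.156,0]))@Y,s["grip_width"],s["ft_force"],s["ft_force"]@X,s["grip_force"],s["time"])
cv2.imwrite("pics/z7.png",cv2.resize(w["color"][170:330,180:380],None,fx=4,fy=3.7,interpolation=cv2.INTER_CUBIC))
```

```text
[0.49453327 0.16131986 0.07776687] 0.030235504003478356 -0.0007576749471632721 0.19231645743800743 [-0.37656648 -3.99858176  7.58411683] -1.1706378183329005 40.001818884629756 9.45
```

View pics/z7.png

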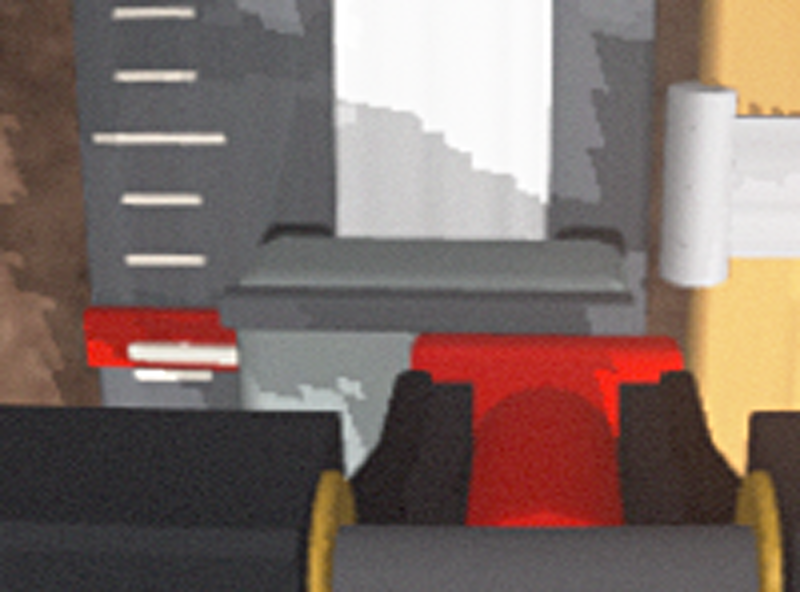

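The pointer (183,352) still lies over the mark (rows 310–367). The force along x is only 1.2 N, so the stop isn't confirmed. Push a little further.

send_rows --motion '[{"claw":-1,"slide":[0,1,0],"delta_rot":[0,0,0]},{"claw":-1,"slide":[0,2,0],"delta_rot":[0,0,0]},{"claw":-1,"slide":[0,3,0],"delta_rot":[0,0,0]},{"claw":-1,"slide":[0,3,0],"delta_rot":[0,0,0]},{"claw":-1,"slide":[0,3,0],"delta_rot":[0,0,0]}]'

```text
time: 9.95
position: [0.4948, 0.1617, 0.0777]
tool_rot: [-1.98, -2.434, 0.013]
ft_force: [-8.7, -5.4, 16.3]
grip_width: 0.195
grip_force: 40.0
```

Run:
```python
from h import *
s=ctrl.get_state(); d=s["position"]-np.array([.46476,.156,0]); print(d@X,d@Y,s["grip_width"],s["ft_force"],s["ft_force"]@X,s["grip_force"],s["time"],abs(s["qd"]).max())
```

```text
0.0305424148050115 -0.00045913350731561445 0.19525224227350774 [-8.74236199 -5.4053527  16.34153474] -9.648665261408414 40.00365937594324 9.95 0.0014288477628386425
```

It moved only 0.3 mm for a 3 mm command and the force rose to 9.6 N, so the lever is on its stop. Hand in.

```bash
python3 -c "
from bench import ctrl
print(ctrl.close_job())"
```

```text
the job is handed in; nothing more can be done
None
```

I handed the job in at 9.95 s with the collar turned to its locked stop, the leg held within about 1 mm of the middle of the red mark, the cam lever closed against its stop, and the knob still gripped at 40 N; the hand-in gave no verdict.

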